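Load the tray seeder: tray home, side guide to the mark

ROBOT

A 6-joint arm with a two-finger parallel gripper is mounted at the origin on the work surface. World frame = base frame: x ahead of the robot, y to its left, z up, the work surface at z = 0. Lengths are in m, angles in rad, forces in N, time in s.
With the tool pointing down it reaches from about 0.275 to 0.825 m from the base axis. Payload 4.9 kg.
Tool frame: the origin (TCP) lies between the finger pads; the fingertips stand ctrl.tips_ahead ahead of it and the grasp point (between the pads) lies 6 mm ahead of it (ctrl.tips_ahead is the distance from the TCP to the fingertips, in m); z points along the fingers, y is the line along which they close (so a half turn about z gives the same grasp; the last joint's range is limited). The gripper opens to 85 mm and grips with 20 to 120 N. Pads are 22 mm wide; open, the fingers measure 114 mm over their backs; the gripper's body (76 mm by 85 mm) begins 54 mm behind the grasp point. The pads swing forward as they close: fully open they stand 13 mm farther back than shut.
Start: joints at [1.03, 0.326, -0.193, 1.052, 0, 1.437], TCP at [0.218, 0.505, 0.256] pointing down, gripper open.
Joint ranges: [-2.65, 2.65], [-0.97, 1.79], [-1.3, 1.35], [-1.93, 2.1], [-1.47, 1.37], [-3.14, 3.14]. Speed limits (rad/s): [2.57, 2.57, 3.14, 3.14, 3.14, 3.14].

INTERFACE

Orientations are given as [roll, pitch, yaw] about the fixed x, y, z axes, in that order (R = Rz(yaw) Ry(pitch) Rx(roll)).
In Python, from cell import ctrl gives the robot as it stands. The module is installed in compiled form; this text tells all that it offers.
- The arm moves only by the shell command python3 -m inch 'ROWS' [FORCE]. ROWS is JSON, a list that holds one entry, the list of rows, each a list of 5 numbers: the opening, from 0 (shut) to 1 (fully open), then the shift along the world's x, y, z in m, then the turn about the world's z in rad. In form: [[[gripper, x, y, z, turn], ...]]. A call has 1 to 10 rows; each row is the pose to reach, as a shift and turn from the pose commanded when the call began; what a row does not reach only later rows make up. A row lasts 1/10 s, in which the tool goes at most 50 mm and 8.59 degrees, less where a joint would pass 70% of its speed; a pose out of reach is approached as far as the arm can. A call with a gripper value outside its range is refused whole. The fingers move at their own pace and stop on an object; FORCE is the grip in N (left out, the last holds). Time passes only in rows, so rows that repeat a pose let the fingers close. It gives the time, the measured TCP pose, the force, the opening and the grip force at its end, in the units of the state.
- ctrl.state(): the state, without advancing time (a new reading comes with each control period).
- ctrl.camera(name): name is "side" or "top" or "wrist"; returns (picture, depth): 400x640x3 uint8, red, green, blue; 400x640 float32, m along the optical axis (not along the pixel's ray), 0 where there is no reading.
- ctrl.camera_info(name): a dict with "fx", "fy", "cx", "cy" (pixels), "rvec" (rotation vector, rad) and "tvec" (3), from world to camera coordinates, as OpenCV has them. Camera axes: x right, y down, z forward; pixel columns grow to the right and rows downward; lengths in m; the calibration is good to about 2 mm. The wrist camera is an equidistant fisheye: a pixel r from the principal point sees the ray r / f radians off the axis. A picture is of the moment at which its call begins: read the wrist's pose just before it. camera_info takes no time and is no camera call; for the wrist camera it gives the pose at the moment of the call.
- ctrl.hand_in(): hands the job in; it is judged then, once.
Trained networks look in the newest picture that a camera, given by its name, has taken for a name from the list of things; names that differ only in an ending like _2 or _b are one class to them, and where a whole thing is asked for, a point or a joint stands for the part that bears it (a point fixed in the world has none). Each returns a list of dicts, best first, with "score" (0 to 1); they miss things now and then, are a little off and sometimes report something else, mostly with a low value. They report only what shows in the picture. A call takes as long as a camera call.
- ctrl.silhouettes(camera, name): "region" (400x640 bool, what is visible of it) and "bbox" ([left, top, right, bottom] in pixels, round what is visible of it).
The state is a dict: "clock": time; "joints": joint angles; "qd": joint speeds; "tau": joint torques, N m; "position": TCP position; "orientation": TCP orientation; "contact_force": force on the tool from outside, world axes, zero at the start; "torque": the same for the moment, N m; "width": opening from 0.0 (shut) to 1.0 (fully open); "grip_force": force on a finger pad.
Only numpy, scipy, OpenCV 4.12 (cv2) and the standard library are available. Lean on these libraries where they do the work, as an engineer would, in place of code of your own. Each camera call takes 0.05 s, during which the arm holds its last target. There are 200 camera calls.

TASK

Get the tray seeder ready to sow: with a fingertip, first push the white plug tray along the bed until it is fully home against the blue end stop. Then roll the knurled thumbwheel under a fingertip, stroke by stroke, until the side guide has closed in on the tray and its yellow pointer stands level with the red index on the scale. Do not lift the tray or touch the side guide itself, leave everything else where it stands, and finish clear of the machine.

Things in the scene. Friction and masses are not known exactly. Their poses are not given: they have to be found in the camera images.
- seeder: Tray seeder, a bench machine fixed to the table. Aluminium bed, top 22 mm above the table; origin on the table under it; the bed spans x -190..+150, y -255..+255 mm. Its x is the feed direction (away from the robot), y left, z up. Right: steel fixed rail, inner face y = -204.5 mm, 30 mm above the bed. Beyond the end stop (x over 80 mm): blue column and parked needle bar, up to 155 mm high.
- stop_face (a point): Middle of the blue end stop's near face (x = +80 mm, y = -75 mm in the seeder's frame, 38 mm above the table); the stop is 225 mm wide and 32 mm high above the bed. Its axes are the seeder's. The tray is home when its far side lies against this face.
- tray: Loose white foam plug tray, 185 (x) by 245 (y) by 45 mm, 48 dark cells, 0.4 to 0.75 kg, on the bed, 20 to 50 mm short of the stop, about 4 mm off the fixed rail. Origin: middle of its underside; axes along the seeder's. Home: origin at x = -12.5 mm in the seeder's frame. Its near side (x = -92.5 mm in its own frame) is free to push at any height and slides with 2 to 6 N.
- guide: Side guide: steel rail left of the tray, 205 mm long, 10 mm thick, top 60 mm above the table, with rack bar and rod to the left (top 62 mm; the rack 75 mm beyond the wheel in x) through dark blocks up to 70 mm high. Slides along the seeder's y, driven only by the thumbwheel, stays where left; can overrun the index by up to 15 mm. The robot must not touch it. Origin: foot of its inner face.
- pointer (a point): Tip of the yellow pointer, on its black centre line, at the guide's near end, 36 mm above the table; moves with the guide.
- index_tip (a point): Tip of the red index, a small fixed clip on the white scale strip in front of the guide, 34 mm above the table. Its axes are the seeder's: the pointer is level with it when their y agree in the seeder's frame. At the start the pointer stands 29 to 54 mm to the left (+y). There the guide is 6 to 14 mm clear of the tray.
- wheel_axle (a point): Centre of the knurled thumbwheel (56 mm across, 22 mm wide, axle along the seeder's x), 36 mm above the table: its rim tops out at 64 mm and is free from above; dark cheeks beside it reach 44 mm. Rolling its top to the right (seeder's -y, towards the tray) moves the guide the same way, 0.5 mm per mm of rim; to the left opens it. Turns with 1.5 to 2 N at the rim, stays where left. Axes: the seeder's.
- thumbwheel (a joint): Turn of the thumbwheel, rad; grows as the guide closes, 14 mm of guide travel per rad. Range 0 (guide fully open) to 4.71.
- seed_cup: small open orange plastic cup, 44 mm across, 40 mm tall, standing on the seeder's bed at its left edge, left of the dark blocks; origin under its middle. Bystander: leave it alone.
- seed_jar: small amber seed jar with a green cap, 38 mm across, 55 mm tall, standing on the seeder's bed at its near left corner; origin under its middle. Bystander: leave it alone.
- nutrient: white bottle with a blue cap, 60 mm across, 150 mm tall; origin under its middle. Bystander: leave it alone.
- net_pot: terracotta-coloured plant pot, 60 mm across, 55 mm tall; origin under its middle. Bystander: leave it alone.
- jar_pellets: green glass jar with a white cap, 68 mm across, 85 mm tall; origin under its middle. Bystander: leave it alone.
- brush: small hand brush lying on the table between the robot and the seeder, about 20 cm long and under 40 mm high. Bystander: leave it alone.
- ph_pen: yellow pen-shaped meter lying on the table between the robot and the seeder, 125 mm long, 16 mm high; origin under its yellow part. Bystander: leave it alone.

How it is judged:
On the way, in this order (a step that is already met when the one before it is completed fails the run):
1. the tray is pushed home against the end stop (x of tray in the frame of seeder between -0.0165 and -0.009 m and angle between the x axis of tray and the x axis of seeder, either way round below 0.035 rad and z of tray in the frame of seeder below 0.026 m), for 0.2 s.
2. the thumbwheel has brought the guide's pointer level with the red index (y of pointer in the frame of index_tip between -0.003 and 0.003 m), for 0.2 s.
At the end, for the whole second after the job is handed in: The tray lies flat on the bed, at rest, with its origin within about 4 mm of home at the end stop and square to the seeder within 2 degrees; the pointer stands within 3 mm of the index, and the wheel is still (all of step 1 and all of step 2 and linear speed of tray below 0.01 m/s and velocity of joint thumbwheel between -0.05 and 0.05 rad/s); the robot touches nothing.
It fails at once if the tray is lifted or tipped (z of tray in the frame of seeder above 0.03 m or angle between tray's own z axis and vertical above 0.1 rad).
It fails at once if the robot touches or pushes the side guide itself (contact force between any of the fingers, the arm and guide above 1 N).
It fails at once if a bystander is moved by more than 15 mm (distance of any of seed_cup, seed_jar, nutrient, net_pot, jar_pellets, brush, ph_pen from where it was at the start of the episode above 0.015 m).
It also fails if it takes over 58 s, if anything falls off the work surface, if the arm or the gripper's body presses on something with over 40 N, if the wrist force passes 120 N, or if a joint passes its speed limit or range.

## Working session

There is one attempt and no reset: what is moved stays moved. The work goes in short steps, Python scripts to look and compute and a shell command to move; the robot and the scene stay as the last step left them, time stands still between calls to the robot, and variables do not carry over. Pictures are saved under pics/ and viewed, at most 10 in all, crops included, and the job is handed in when it is done.

```bash
mkdir -p pics
python3 - <<'E'
from cell import ctrl
import cv2
s=ctrl.state();print(s['clock'],s['position'],s['orientation'],ctrl.tips_ahead,s['width'])
for n in('top','side'):
    p,d=ctrl.camera(n);cv2.imwrite(f'pics/{n}0.png',p[:,:,::-1]);i=ctrl.camera_info(n);print(n,i)
E
```

```text
0.0 [0.21731973 0.50465342 0.25549862] [-3.13986540e+00 -2.30210732e-04  2.73483130e+00] 0.025 0.9981512735855737
top {'fx': 360.95796891439943, 'fy': 360.95796891439943, 'cx': 320.0405818720703, 'cy': 200.36168430090802, 'rvec': array([ 2.14532368, -2.21036558,  0.02547687]), 'tvec': array([0.02122982, 0.53014319, 0.9449443 ])}
side {'fx': 445.2020245772053, 'fy': 445.2020245772053, 'cx': 324.70410482168234, 'cy': 204.57868125285708, 'rvec': array([ 2.15305289, -0.66960968,  0.35005464]), 'tvec': array([-0.43660299,  0.23109874,  1.09880446])}
```

View pics/top0.png

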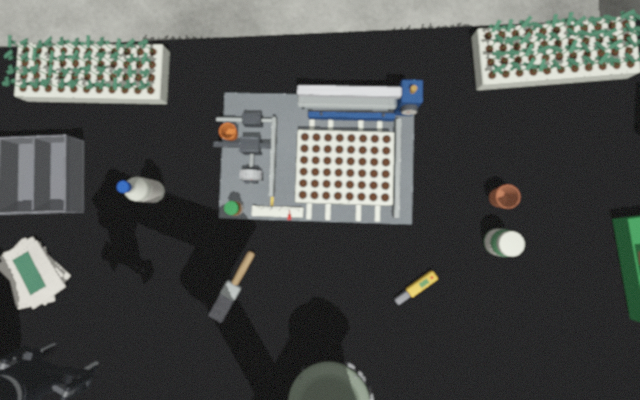

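View pics/side0.png

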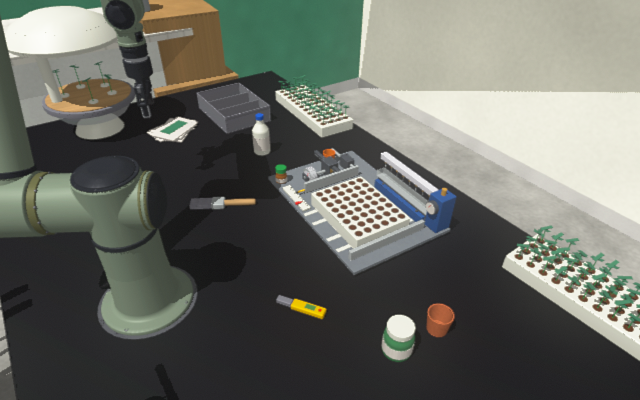

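The top view shows the tray at (346,167), the wheel at (251,174), the yellow pointer at (272,201), the red index at (290,215), and the jar at (232,208). Next I'll measure them in world coordinates.

```bash
cat > h.py <<'E'
from cell import ctrl
import cv2, numpy as np
def world(cam,px,z):
    """pixels (N,2) -> world points on the plane(s) z"""
    i=ctrl.camera_info(cam);R=cv2.Rodrigues(i['rvec'])[0];c=-R.T@i['tvec']
    px=np.atleast_2d(np.asarray(px,float))
    r=np.c_[(px[:,0]-i['cx'])/i['fx'],(px[:,1]-i['cy'])/i['fy'],np.ones(len(px))]@R
    return c+r*((z-c[2])/r[:,2])[:,None]
def color(p,kind):
    h=cv2.cvtColor(p,cv2.COLOR_RGB2HSV);H,S,V=h[...,0].astype(int),h[...,1],h[...,2]
    return {'yellow':(H>18)&(H<35)&(S>90)&(V>80),'red':((H<6)|(H>174))&(S>120)&(V>80)}[kind]
E
python3 - <<'E'
from h import *
p,d=ctrl.camera('top')
for n,z in(('tray',.067),('seeder',.022),('thumbwheel',.06),('pointer',.036),('guide',.06),('seed_jar',.055),('seed_cup',.05),('brush',.02),('ph_pen',.01)):
    for r in ctrl.silhouettes('top',n)[:2]:
        m=r['region'].astype(np.uint8)
        if m.sum()<2: continue
        pts=np.argwhere(m)[:,::-1]
        w=world('top',pts,z)
        box=cv2.minAreaRect((w[:,:2]*1000).astype(np.float32))
        print(n,round(r['score'],2),r['bbox'],np.round(box[0],1),np.round(box[1],1),round(box[2],2), 'mean',w[:,:2].mean(0).round(4))
for k,z,b in(('yellow',.036,(260,185,285,212)),('red',.034,(278,205,302,225))):
    m=color(p,k);q=np.zeros_like(m);q[b[1]:b[3],b[0]:b[2]]=m[b[1]:b[3],b[0]:b[2]]
    pts=np.argwhere(q)[:,::-1];print(k,pts.tolist(),world('top',pts.mean(0),z).round(4) if len(pts) else '')
cv2.imwrite('pics/crop1.png',cv2.resize(p[85:230,210:430,::-1],None,fx=3.6,fy=3.6,interpolation=cv2.INTER_CUBIC))
E
```

```text
tray 0.95 [294.5, 131.8, 395.5, 204.5] [609.5 -60.6] [243.9 186. ] 86.34 mean [ 0.6091 -0.0611]
seeder 0.7 [240.3, 156.7, 262.2, 180.8] [615.4 193.2] [68.6 56.9] 26.58 mean [0.6102 0.1877]
seeder 0.57 [214.5, 80.5, 424.1, 227.7] [664.2   9.6] [554.2 381.8] 87.47 mean [0.6709 0.0203]
thumbwheel 0.85 [240.4, 155.0, 260.8, 181.6] [611.5 173.2] [51.8 68.5] 59.41 mean [0.6055 0.1805]
thumbwheel 0.38 [218.1, 121.3, 240.2, 140.2] [713.  234.4] [51.9 41.6] 25.29 mean [0.7138 0.2344]
pointer 0.74 [216.0, 118.7, 279.2, 201.1] [648.9 198.5] [165.1 219.8] 86.12 mean [0.6642 0.1515]
guide 0.7 [396.3, 272.7, 436.8, 304.7] [ 303.1 -227.4] [ 28.3 120.6] 34.56 mean [ 0.3051 -0.2294]
guide 0.67 [213.0, 118.3, 278.9, 205.4] [637.3 191.5] [161.9 219.2] 87.81 mean [0.6594 0.1502]
seed_jar 0.48 [224.8, 200.4, 243.2, 217.5] [515.5 225.4] [46.7 35.9] 88.24 mean [0.5165 0.2253]
seed_cup 0.61 [219.3, 123.5, 239.7, 139.8] [715.8 236.7] [47.8 44.9] 87.92 mean [0.7152 0.2366]
brush 0.87 [209.1, 252.8, 254.2, 324.1] [313.5 239.8] [ 45.2 202.1] 60.6 mean [0.2991 0.248 ]
brush 0.47 [490.3, 185.2, 519.8, 207.4] [ 526.9 -475.2] [74.7 57.4] 88.27 mean [ 0.5248 -0.4768]
ph_pen 0.75 [118.5, 178.9, 164.7, 202.1] [575.7 492.2] [130.8  63.9] 78.81 mean [0.5753 0.489 ]
ph_pen 0.74 [395.3, 273.2, 437.3, 304.2] [ 294.3 -238.4] [ 28.4 124.8] 31.92 mean [ 0.2963 -0.2418]
yellow [[272, 197], [271, 198], [272, 198], [271, 199], [272, 199], [271, 200], [272, 200], [271, 201], [272, 201], [271, 202], [272, 202], [271, 203], [272, 203], [271, 204], [272, 204], [271, 205]] [[0.5316 0.1315 0.036 ]]
red [[289, 215], [289, 216], [288, 217], [289, 217], [290, 217], [288, 218], [289, 218], [290, 218], [288, 219], [289, 219]] [[0.4875 0.0872 0.034 ]]
```

View pics/crop1.png

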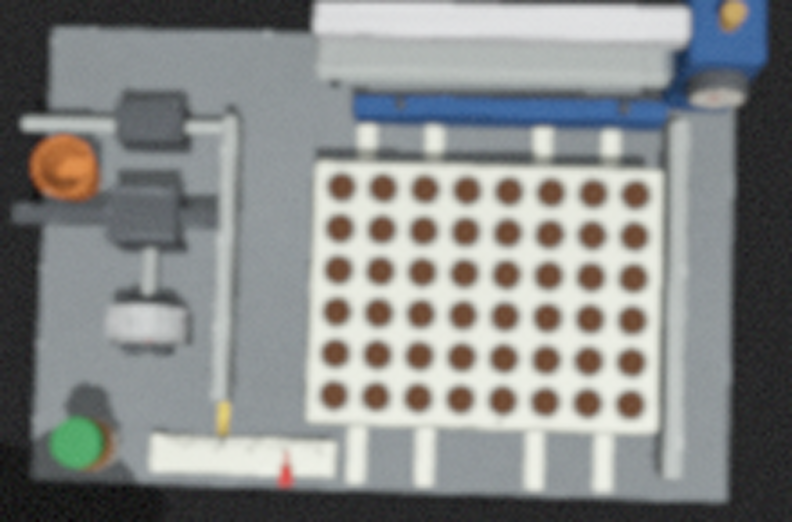

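The crop shows a clean bed outline, wheel at crop (147,322), pointer tip near (223,436), index tip near (286,452), and the gap to the blue stop. Next I'll fit the bed edges to get the yaw and origin.

Run:
```python
from h import *
p=np.mean([ctrl.camera('top')[0] for _ in range(4)],0); g=p.mean(2)
def sub(v,t,rng):  # subpixel falling crossing walking along rng
    for a,b in zip(rng[:-1],rng[1:]):
        if v[a]>=t>v[b]: return a+(b-a)*(v[a]-t)/(v[a]-v[b])
def fit(pts,z):
    w=world('top',np.array(pts),z)[:,:2].astype(np.float32)
    l=cv2.fitLine(w,cv2.DIST_HUBER,0,.001,.001).ravel();
    return l[2:],l[:2],np.degrees(np.arctan2(l[1],l[0]))
front=[(c,sub(g[:,c],70,list(range(212,235)))) for c in list(range(300,405,4))]
front=[q for q in front if q[1]]
right=[(sub(g[r],70,list(range(405,425))),r) for r in range(120,218,4)]; right=[q for q in right if q[0]]
left=[(sub(g[r],70,list(range(228,210,-1))),r) for r in list(range(100,112))+list(range(160,195,4))];left=[q for q in left if q[0]]
for n,f in(('front',front),('right',right),('left',left)): print(n,len(f),*[np.round(x,4) for x in fit(f,.022)])
# tray edges: white top, z .067
tn=[(c,sub(g[:,c],165,list(range(195,215)))) for c in range(318,392,3) if not(324<c<336 or 352<c<366 or 370<c<382)]
tn=[q for q in tn if q[1]];print('tray near',len(tn),*[np.round(x,4) for x in fit(tn,.067)])
tl=[(sub(g[r],165,list(range(300,288,-1))),r) for r in range(135,198,3)];tl=[q for q in tl if q[0]];print('tray left',len(tl),*[np.round(x,4) for x in fit(tl,.067)])
# blue stop near top edge z .054
B=p[...,2]-p[...,0]
st=[(c,sub(B[:,c],40,list(range(114,126)))) for c in range(312,392,4)];st=[q for q in st if q[1]];print('stop',len(st),*[np.round(x,4) for x in fit(st,.054)])
# points
W=np.array([[210+107/3.6,174.4],[210+187/3.6,174.4]]);print('wheel y',world('top',W,.036)[:,:2].round(4));
print('wheel top',world('top',[[250.8,85+322/3.6]],.06).round(4))
print('ptr',world('top',[[210+223/3.6,85+436/3.6]],.036).round(4),'idx',world('top',[[210+287/3.6,85+452/3.6]],.034).round(4))
```

```text
front 27 [ 0.4701 -0.0443] [0.0608 0.9982] 86.5153
right 25 [ 0.586  -0.2416] [ 0.9981 -0.0615] -3.5233
left 21 [0.7226 0.2652] [ 0.998 -0.063] -3.6139
tray near 13 [ 0.514  -0.0823] [0.0589 0.9983] 86.6218
tray left 21 [0.627  0.0634] [ 0.9979 -0.0647] -3.7117
stop 20 [ 0.7329 -0.1045] [0.062  0.9981] 86.4442
wheel y [[0.6042 0.2139]
 [0.6022 0.1552]]
wheel top [[0.5999 0.1793 0.06  ]]
ptr [[0.5182 0.1307 0.036 ]] idx [[0.5053 0.0847 0.034 ]]
```

Seeder yaw is about -0.0615 rad. The tray has about 37 mm to go, and the pointer is about 47 mm left of the index, which means about 93 mm of rim. First I'll shut the fingers and move to just in front of the tray, high up.

```bash
python3 -m inch '[[[0,0.24,-0.557,0,0.345],[0,0.24,-0.557,0,0.345],[0,0.24,-0.557,0,0.345],[0,0.24,-0.557,0,0.345],[0,0.24,-0.557,0,0.345],[0,0.24,-0.557,0,0.345],[0,0.24,-0.557,0,0.345],[0,0.24,-0.557,0,0.345],[0,0.24,-0.557,0,0.345],[0,0.24,-0.557,0,0.345]]]' 40; python3 -c "
from cell import ctrl;print(ctrl.tips_ahead,ctrl.state())"
```

```text
clock: 1.8
position: [0.4138, 0.0492, 0.2567]
orientation: [3.141, 0.001, 3.08]
contact_force: [1.3, 0.6, 0.0]
width: -0.001
grip_force: 0.0
0.025 {'clock': 1.8, 'joints': array([-5.94474199e-02,  7.66210460e-02, -5.09190845e-01,  9.83734134e-01,
        1.99699054e-04,  2.55508661e-03]), 'qd': array([-1.13306945,  0.22897648,  0.25188483,  0.01282911,  0.00542314,
       -1.12313887]), 'tau': array([  4.91765544, -32.41654515,  23.48143101,   0.52222794,
        -0.15360781,   0.9094118 ]), 'position': array([0.4138334 , 0.04915563, 0.25671547]), 'orientation': array([3.14138976e+00, 1.24978728e-03, 3.07959015e+00]), 'contact_force': array([1.29586998, 0.55118236, 0.04124739]), 'torque': array([ 0.0779266 , -0.07711471, -0.02989592]), 'grip_force': 0.0, 'width': -0.0011407867071390498}
```

```bash
python3 -m inch '[[[0,0.045,-0.098,0,0],[0,0.045,-0.098,0,0],[0,0.045,-0.098,-0.05,0],[0,0.045,-0.098,-0.1,0],[0,0.045,-0.098,-0.14,0],[0,0.045,-0.098,-0.17,0],[0,0.045,-0.098,-0.19,0],[0,0.045,-0.098,-0.19,0],[0,0.045,-0.098,-0.19,0]]]'
```

```text
clock: 2.7
position: [0.4584, -0.0469, 0.0666]
orientation: [3.142, -0.0, 3.08]
contact_force: [0.1, -0.2, -0.6]
width: 0.002
grip_force: 0.0
```

```bash
python3 -m inch '[[[0,0.015,-0.005,0,0],[0,0.03,-0.006,0,0],[0,0.038,-0.007,0,0],[0,0.046,-0.007,0,0],[0,0.053,-0.008,0,0],[0,0.06,-0.008,0,0],[0,0.066,-0.008,0,0],[0,0.072,-0.009,0,0],[0,0.072,-0.009,0,0]]]'
```

```text
clock: 3.6
position: [0.5295, -0.0556, 0.0661]
orientation: [3.141, -0.002, 3.08]
contact_force: [-1.2, 0.0, 1.8]
width: -0.002
grip_force: 1.3
```

```bash
python3 -m inch '[[[0,0.004,0,0,0],[0,0.008,-0.001,0,0],[0,0.012,-0.001,0,0],[0,0.012,-0.001,0,0]]]'
python3 - <<'E'
from h import *
p,d=ctrl.camera('top');r=ctrl.silhouettes('top','tray')[0];w=world('top',np.argwhere(r['region'])[:,::-1],.067);b=cv2.minAreaRect((w[:,:2]*1000).astype(np.float32));print(b)
cv2.imwrite('pics/crop2.png',cv2.resize(p[85:230,210:430,::-1],None,fx=3.6,fy=3.6,interpolation=cv2.INTER_CUBIC))
E
```

```text
clock: 4.0
position: [0.5424, -0.0567, 0.0661]
orientation: [3.141, -0.0, 3.08]
contact_force: [-1.9, 0.1, -0.9]
width: 0.003
grip_force: 1.1
((641.9793090820312, -61.16773986816406), (247.16111755371094, 189.80337524414062), 86.98526000976562)
```

```bash
python3 -m inch '[[[0,0.0015,0,0,0],[0,0.003,0,0,0],[0,0.0045,0,0,0],[0,0.0045,0,0,0]]]'
```

```text
clock: 4.5
position: [0.5464, -0.0566, 0.0661]
orientation: [3.141, -0.001, 3.08]
contact_force: [-4.6, 0.7, 0.6]
width: -0.002
grip_force: 2.3
```

```bash
python3 -m inch '[[[0,0.0015,0,0,0],[0,0.003,0,0,0],[0,0.003,0,0,0]]]'
```

```text
clock: 4.8
position: [0.5466, -0.0565, 0.0661]
orientation: [-3.141, -0.006, 3.08]
contact_force: [-12.3, 0.7, 8.5]
width: -0.0
grip_force: 6.2
```

The tray has stalled against the stop at 12 N. I'll back off, lift, and check.

```bash
python3 -m inch '[[[0,0,0,0,0],[0,-0.01,0,0,0],[0,-0.04,0.002,0,0],[0,-0.05,0.003,0.05,0],[0,-0.05,0.003,0.08,0],[0,-0.05,0.003,0.08,0]]]'
python3 - <<'E'
from h import *
p,d=ctrl.camera('top');r=ctrl.silhouettes('top','tray')[0];w=world('top',np.argwhere(r['region'])[:,::-1],.067);b=cv2.minAreaRect((w[:,:2]*1000).astype(np.float32));print(b)
cv2.imwrite('pics/crop3.png',cv2.resize(p[85:230,210:430,::-1],None,fx=3.6,fy=3.6,interpolation=cv2.INTER_CUBIC))
E
```

```text
clock: 5.4
position: [0.5042, -0.0549, 0.1513]
orientation: [-3.14, 0.012, 3.08]
contact_force: [0.6, -0.0, 0.7]
width: -0.0
grip_force: 0.0
((650.6880493164062, -62.79083251953125), (246.67005920410156, 179.234619140625), 87.79780578613281)
```

View pics/crop3.png

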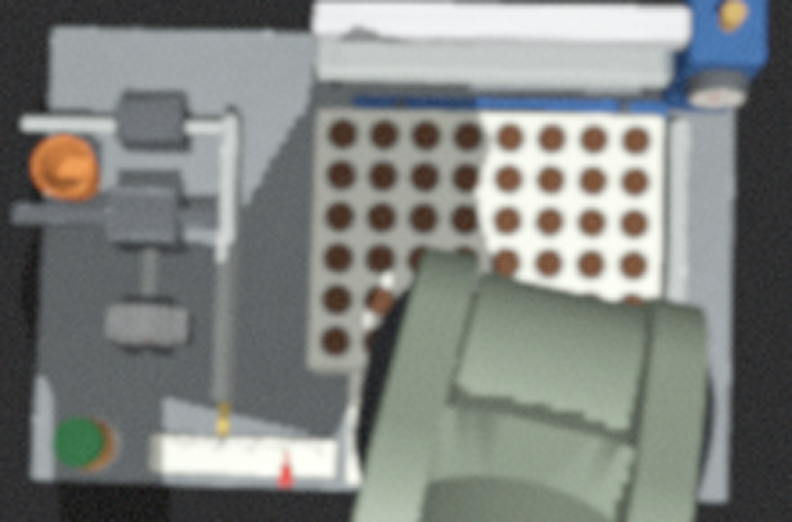

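The tray is home against the blue stop and square, the far row of cells is close to the blue strip, and nothing else has moved. Next I'll go to the wheel's left shoulder.

```bash
python3 -m inch '[[[0,0.02,0.05,0,0],[0,0.04,0.1,0,0],[0,0.055,0.145,0,0],[0,0.07,0.19,0,0],[0,0.09,0.23,0,0],[0,0.097,0.251,0,0],[0,0.097,0.251,-0.03,0],[0,0.097,0.251,-0.054,0],[0,0.097,0.251,-0.054,0]]]'
python3 - <<'E'
from h import *
p,d=ctrl.camera('side');cv2.imwrite('pics/side1.png',cv2.resize(p[130:260,230:430,::-1],None,fx=4,fy=4,interpolation=cv2.INTER_CUBIC))
E
```

```text
clock: 6.4
position: [0.5966, 0.1983, 0.0892]
orientation: [3.14, -0.001, 3.081]
contact_force: [0.3, 0.7, -0.5]
width: 0.002
grip_force: 0.0
```

View pics/side1.png

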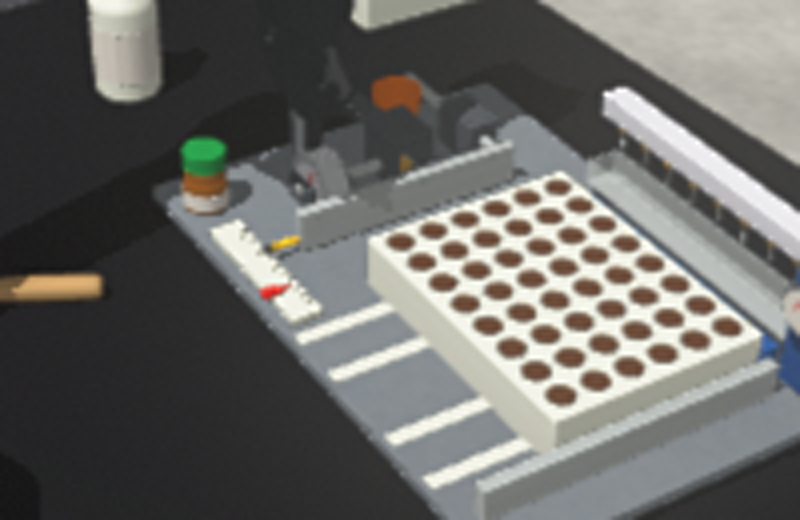

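The side view shows the gripper over the wheel, with the pointer and index visible at crop (285,242) and (272,292). Now I'll centre it and press lightly.

```bash
python3 -m inch '[[[0,0.004,-0.001,0,0],[0,0.004,-0.001,-0.001,0],[0,0.004,-0.001,-0.002,0],[0,0.004,-0.001,-0.002,0]]]'
```

```text
clock: 6.85
position: [0.6007, 0.1959, 0.0902]
orientation: [-3.142, -0.0, 3.079]
contact_force: [0.3, 0.9, -0.4]
width: -0.0
grip_force: 0.0
```

```bash
python3 -m inch '[[[0,0,0,-0.002,0],[0,0,0,-0.003,0],[0,0,0,-0.003,0]]]'
```

```text
clock: 7.15
position: [0.6011, 0.1965, 0.0886]
orientation: [3.141, 0.001, 3.08]
contact_force: [-2.0, -0.9, 6.7]
width: -0.004
grip_force: 3.5
```

```bash
python3 -m inch '[[[0,0,0,-0.001,0],[0,0,-0.003,-0.001,0],[0,-0.001,-0.007,-0.001,0],[0,-0.001,-0.011,-0.001,0],[0,-0.001,-0.015,-0.001,0],[0,-0.001,-0.019,-0.001,0],[0,-0.002,-0.023,-0.001,0],[0,-0.002,-0.024,-0.001,0]]]'
python3 - <<'E'
from h import *
p,d=ctrl.camera('side')
for k,z in(('yellow',.036),('red',.034)):
    m=color(p,k);m[:180]=0;m[210:]=0;m[:,:280]=0;m[:,320:]=0
    pts=np.argwhere(m)[:,::-1];print(k,len(pts),pts.mean(0),world('side',pts.mean(0),z).round(4)@np.array([.0615,.9981,0]))
cv2.imwrite('pics/side2.png',cv2.resize(p[150:230,260:360,::-1],None,fx=7,fy=7,interpolation=cv2.INTER_CUBIC))
E
```

```text
clock: 7.95
position: [0.5995, 0.1722, 0.0875]
orientation: [3.141, 0.002, 3.08]
contact_force: [-0.7, -0.4, 5.4]
width: -0.001
grip_force: 2.8
yellow 19 [302.57894737 192.31578947] [0.15028944]
red 14 [297.21428571 202.57142857] [0.11474313]
```

View pics/side2.png

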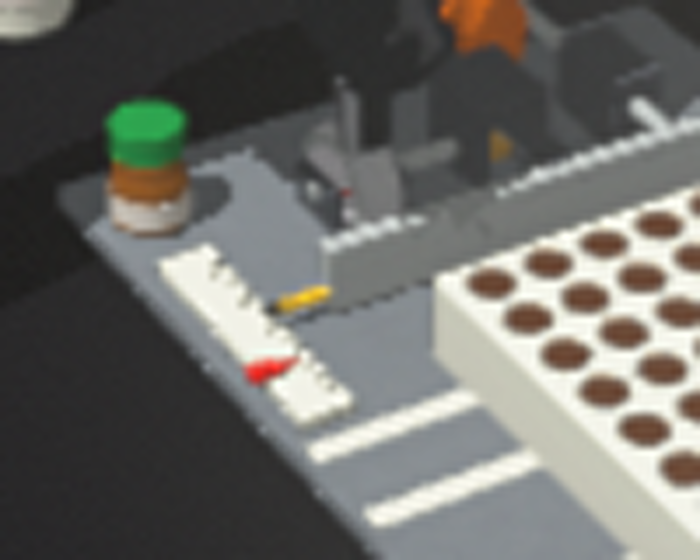

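The wheel followed: the pointer gap went from 46.7 to about 35.5 mm. The yellow tip is now at crop (275,308) and the red tip at (295,362). I'll repeat the stroke twice.

```bash
python3 -m inch '[[[0,0,0,0.01,0],[0,0.002,0.025,0.01,0],[0,0.002,0.025,0.001,0],[0,0.002,0.025,0,0],[0,0.001,0.021,0,0],[0,0.001,0.016,0,0],[0,0.001,0.011,0,0],[0,0,0.006,0,0],[0,0,0.001,0,0],[0,0,0,0,0]]]'
cat > gap.py <<'E'
from h import *
p,d=ctrl.camera('side');o=[]
for k,z in(('yellow',.036),('red',.034)):
    m=color(p,k);m[:185]=0;m[215:]=0;m[:,:285]=0;m[:,325:]=0
    pts=np.argwhere(m)[:,::-1];w=world('side',pts.mean(0),z)@np.array([.0615,.9981,0]);print(k,len(pts),pts.mean(0),w);o.append(w)
print('gap',o[0]-o[1])
E
python3 gap.py
```

```text
clock: 9.0
position: [0.6002, 0.1715, 0.0873]
orientation: [-3.141, 0.003, 3.079]
contact_force: [2.5, -0.7, 6.5]
width: -0.002
grip_force: 2.7
yellow 18 [305.  194.5] [0.13641879]
red 14 [297.21428571 202.57142857] [0.11475245]
gap [0.02166634]
```

```bash
python3 -m inch '[[[0,0,0,0.01,0],[0,0.002,0.025,0.01,0],[0,0.002,0.025,0.001,0],[0,0.002,0.025,0,0],[0,0.001,0.021,0,0],[0,0.001,0.016,0,0],[0,0.001,0.011,0,0],[0,0,0.006,0,0],[0,0,0.001,0,0],[0,0,0,0,0]]]' ; python3 gap.py
```

```text
clock: 10.05
position: [0.5996, 0.1713, 0.0872]
orientation: [-3.141, 0.002, 3.079]
contact_force: [0.6, -0.6, 6.7]
width: 0.0
grip_force: 3.0
yellow 17 [307.11764706 197.05882353] [0.12156086]
red 14 [297.21428571 202.57142857] [0.11475245]
gap [0.00680841]
```

```bash
python3 -m inch '[[[0,0,0,0.01,0],[0,0.001,0.017,0.01,0],[0,0.001,0.017,0.001,0],[0,0.001,0.017,0,0],[0,0.001,0.014,0,0],[0,0.001,0.011,0,0],[0,0.001,0.008,0,0],[0,0.001,0.008,0,0],[0,0.001,0.008,0.01,0],[0,0.001,0.008,0.04,0]]]' ; python3 gap.py
python3 - <<'E'
from h import *
p,d=ctrl.camera('top')
cv2.imwrite('pics/crop4.png',cv2.resize(p[185:230,215:315,::-1],None,fx=8,fy=8,interpolation=cv2.INTER_CUBIC))
E
```

```text
clock: 11.1
position: [0.5967, 0.18, 0.123]
orientation: [-3.14, -0.007, 3.081]
contact_force: [-0.0, 0.5, 0.3]
width: 0.0
grip_force: 0.0
yellow 18 [308.22222222 197.72222222] [0.11688165]
red 14 [297.21428571 202.57142857] [0.11475245]
gap [0.0021292]
```

View pics/crop4.png

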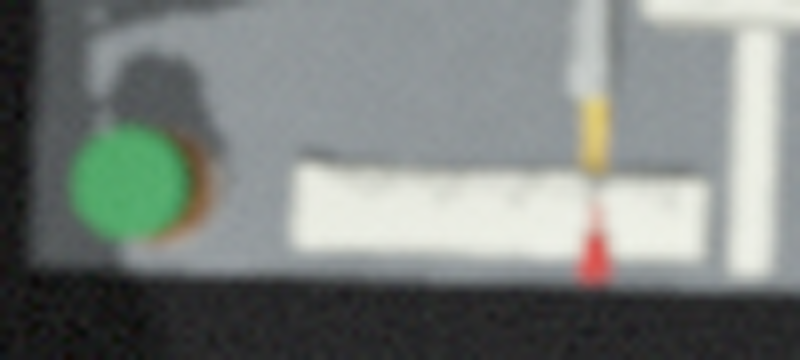

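The pointer at crop (595,135) and the red index at (595,245) are almost in line. I'll take a finer measurement by averaging both cameras.

Run:
```python
from h import *
ey=np.array([.0615,.9981,0])
for cam,box in(('top',(185,225,280,300)),('side',(185,215,285,325))):
    f=np.mean([ctrl.camera(cam)[0] for _ in range(6)],0)
    a,b,c,e=box;q=f[a:b,c:e]
    big=cv2.resize(q.astype(np.float32),None,fx=4,fy=4,interpolation=cv2.INTER_CUBIC).clip(0,255)
    R,G,B=big[...,0],big[...,1],big[...,2]
    v=[]
    for m,z in(((np.minimum(R,G)-B>45),.036),((R-np.maximum(G,B)>60),.034)):
        n,l,st,_=cv2.connectedComponentsWithStats(m.astype(np.uint8));k=1+st[1:,4].argmax()
        pt=np.argwhere(l==k)[:,::-1];px=(pt.mean(0)+.5)/4-.5+[c,a];w=world(cam,px,z)[0];v.append(w@ey);print(cam,st[k],px.round(2),w.round(4))
    print(cam,'gap',v[0]-v[1])
```

```text
top [ 32  50  12  35 358] [288.91 201.19] [0.5297 0.086  0.036 ]
top [ 30 117  15  25 275] [288.9  217.16] [0.4881 0.0872 0.034 ]
top gap 0.0012716794274701126
side [ 80  45  29  16 258] [308.25 197.72] [0.5296 0.0844 0.036 ]
side [ 40  65  29  15 278] [297.63 202.3 ] [0.4913 0.0853 0.034 ]
side gap 0.0015129992900081157
```

The gap is about 1.4 mm. I'll give it one 2.5 mm nudge of rim, then retreat.

```bash
python3 -m inch '[[[0,0,0.003,-0.03,0],[0,0,0.003,-0.037,0],[0,0,0.003,-0.039,0],[0,0,0.003,-0.04,0],[0,0,0.0015,-0.04,0],[0,0,0.0005,-0.04,0],[0,0,0.0005,-0.04,0],[0,0,0.0005,-0.03,0],[0,0,0.0005,0.01,0],[0,0,0,0.06,0]]]'; python3 -m inch '[[[0,-0.01,0,0.05,0],[0,-0.05,0,0.1,0],[0,-0.09,0,0.1,0],[0,-0.13,0,0.1,0],[0,-0.17,0,0.1,0],[0,-0.2,0,0.1,0],[0,-0.2,0,0.1,0]]]'
python3 - <<'E'
from h import *
ey=np.array([.0615,.9981,0])
for cam,box in(('top',(185,225,280,300)),('side',(185,215,285,325))):
    F=[ctrl.camera(cam)[0] for _ in range(6)];f=np.mean(F,0)
    r=ctrl.silhouettes(cam,'tray')[0];w=world(cam,np.argwhere(r['region'])[:,::-1],.067)
    if cam=='top':print(cv2.minAreaRect((w[:,:2]*1000).astype(np.float32)));cv2.imwrite('pics/end.png',F[0][:,:,::-1])
    a,b,c,e=box;big=cv2.resize(f[a:b,c:e].astype(np.float32),None,fx=4,fy=4,interpolation=cv2.INTER_CUBIC).clip(0,255)
    R,G,B=big[...,0],big[...,1],big[...,2];v=[]
    for m,z in(((np.minimum(R,G)-B>45),.036),((R-np.maximum(G,B)>60),.034)):
        n,l,st,_=cv2.connectedComponentsWithStats(m.astype(np.uint8));k=1+st[1:,4].argmax()
        pt=np.argwhere(l==k)[:,::-1];px=(pt.mean(0)+.5)/4-.5+[c,a];v.append(world(cam,px,z)[0]@ey)
    print(cam,st[k],'gap',v[0]-v[1])
E
```

```text
clock: 12.8
position: [0.5979, 0.1797, 0.1854]
orientation: [-3.14, -0.005, 3.08]
contact_force: [1.2, 0.3, 0.3]
width: 0.003
grip_force: 0.0
clock: 13.5
position: [0.3959, 0.1799, 0.2868]
orientation: [-3.141, -0.002, 3.081]
contact_force: [-0.6, 0.2, 0.1]
width: -0.006
grip_force: 0.0
((647.2403564453125, -62.434967041015625), (244.59674072265625, 190.76284790039062), 86.28119659423828)
top [ 27 117  18  25 310] gap -0.00033765712456403085
side [ 39  64  30  16 298] gap 0.0003241724501689691
```

View pics/end.png

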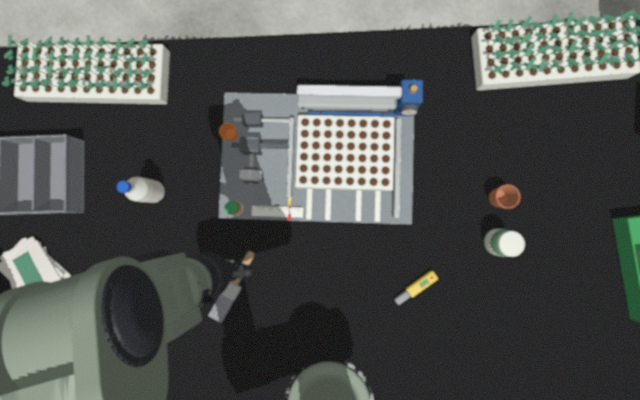

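The tray is home at (345,152), the pointer and index are in line at (290,210), the bystanders haven't moved, and the arm is clear.

```bash
python3 -c "
from cell import ctrl;print(ctrl.hand_in())"
```

```text
the job is handed in; nothing more can be done
None
```

I handed the job in at about 15 s on the robot clock: the tray is home against the blue stop, the pointer measures within about 0.5 mm of the red index in both cameras, and the arm is clear with no bystander visibly moved; no verdict came back.

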